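# Pin the retaining bar of a tea-glass carrier

### The job

Swing the brass bar shut across the front of the tea-glass carrier, so that the eye at its end lies between the two ears of the steel yoke. Then take the long pin with the red grip from the pin rack and drop it down through upper ear, eye and lower ear until its collar rests on the upper ear, and let go of it.

Things in the scene. Friction and masses are not known exactly. Their poses are not given: they have to be found in the camera images.
- pin: Long steel pin with red round grip, hanging upright in a wooden rack beside two short ones (blue, white grip). Origin: centre of the collar's underside; z up. Above it: collar 36 mm diameter, 5 thick; grip 30 diameter, from 5 to 50 mm. Below: shank 12 diameter, 64 long, last 12 tapering to 5. Lifts out freely. Rack top 90 mm above the table; holes 80 mm apart along the pin's y axis at the start.
- yoke_hole (a point): Centre of the hole in the upper ear's top face, 94 mm above the table. x points into the glass carrier, y along its front to the bar's pivot (250 mm away), z up. Ears 60 x 60 mm, 10 thick, 26 mm vertical holes; gap between them 60 to 84 mm above the table, closed only on +x; free below down to 12 mm. Tea glasses, 104 mm high, stand 80 mm or more to +x. Carrier is fixed, its yaw varies.
- bar (a joint): Brass bar's angle about its vertical pivot, rad. 0: shut on its hard stop, along the carrier's front, its eye (44 mm outside, 26 mm hole, 250 mm from the pivot) under yoke_hole. Positive: swung open to -x of yoke_hole, towards the robot (clockwise from above), at most 1.0. Light friction (1 N at the handle); stays where left. Bar 20 mm wide, top 79 mm above the table.
- bar_handle (a point): Middle of the upright round black handle on the bar, 150 mm from the pivot, 108 mm above the table. Handle 24 mm diameter, from 87 to 129 mm above the table, on a thinner neck; moves with the bar. It can be gripped from above or pushed.
There are look-alikes about, which are no part of the job. What is shaped like the pin but black or pink is not meant.

How it is judged:
By the outcome, as a careful person would: the job done as asked, in the order asked, and still so for the second after the job is handed in, with the robot touching nothing.
It also fails if it takes over 51 s, if anything falls off the work surface, if the arm or the gripper's body presses on something with over 40 N, if the wrist force passes 120 N, or if a joint passes its speed limit or range.

### The arm

A 6-joint arm with a two-finger parallel gripper is mounted at the origin on the work surface. World frame = base frame: x ahead of the robot, y to its left, z up, the work surface at z = 0. Lengths are in mm, angles in rad, forces in N, time in s.
With the tool pointing down it reaches from about 325 to 775 mm from the base axis. Payload 9.3 kg.
Tool frame: the origin (TCP) lies at the very end of the fingers, on their centre line; the grasp point (between the pads) lies behind it (env.hold_point_z is the z of the grasp point in the tool frame, in mm); z points along the fingers, y is the line along which they close (so a half turn about z gives the same grasp; the last joint's range is limited). The gripper opens to 85 mm and grips with 20 to 120 N. Pads are 22 mm wide; open, the fingers measure 114 mm over their backs; the gripper's body (76 mm by 85 mm) begins 54 mm behind the grasp point. The pads swing forward as they close: fully open they stand 13 mm farther back than shut.
Start: joints at [-1.423, 0.259, 0.021, 1.334, 0, 1.418], TCP at [162.95, -525.304, 231.279] pointing down, gripper open.
Joint ranges: [-3.04, 3.04], [-0.91, 1.82], [-1.04, 1.36], [-1.92, 1.95], [-1.52, 1.45], [-3.14, 3.14]. Speed limits (rad/s): [2.22, 2.22, 2.79, 3.14, 3.14, 3.14].

### API

Orientations are given as a unit quaternion [x, y, z, w].
In Python, from bench import env gives the robot as it stands.
- The arm moves only by the tool jog_arm, never from a script. Its argument "steps" is a list of rows, each a list of 7 numbers: the shift along the tool's x, y, z scaled (see below), then the turn, a rotation vector about the tool's x, y, z scaled (see below), then the opening, from 0 (shut) to 1 (fully open). A call has 1 to 8 rows; each row shifts and turns the commanded pose from where the row before left it, along the tool's axes as they then stand; what a row does not reach is not made up. The controller multiplies each number of a shift by 4 cm and each number of a turn by 6 degrees. A row lasts 1/12 s, in which the tool goes at most 41.7 mm and 7.16 degrees, less where a joint would pass 70% of its speed; a pose out of reach is approached as far as the arm can. A call with a number of a shift or a turn outside -1 to 1 is refused whole. A call with a gripper value outside its range is refused whole. The fingers move at their own pace and stop on an object; "grip_force" is the grip in N (left out, the last holds). Time passes only in rows, so rows that do not move let the fingers close. It gives the time, the measured TCP pose, the force, the opening and the grip force at its end, in the units of the state.
- env.read_state(): the state, without advancing time (a new reading comes with each control period).
- env.get_image(name): name is "side" or "top" or "wrist"; returns a dict with "image" (480x640x3 uint8, red, green, blue), "fx", "fy", "cx", "cy" (pixels), "xyz" and "rotation" of the camera in the world. Camera axes: x right, y down, z forward; pixel columns grow to the right and rows downward; lengths in mm; the calibration is good to about 2 mm. The wrist camera is an equidistant fisheye: a pixel r from the principal point sees the ray r / f radians off the axis. A picture is of the moment at which its call begins. There is no depth.
- env.hand_in(): hands the job in; it is judged then, once.
The state is a dict: "t": time; "joint_positions": joint angles; "dq": joint speeds; "joint_torque": joint torques, N m; "tcp_pos": TCP position; "ee_rot": TCP orientation; "ft_force": force on the tool from outside, world axes, zero at the start; "ft_torque": the same for the moment, N m; "finger_gap": finger opening in mm; "gripper_force": force on a finger pad.
Only numpy, scipy, OpenCV 4.12 (cv2) and the standard library are available. Lean on these libraries where they do the work, as an engineer would, in place of code of your own. Each camera call takes 0.05 s, during which the arm holds its last target. There are 200 camera calls.

## Working session

There is one attempt and no reset: what is moved stays moved. The work goes in short steps, Python scripts to look and compute and a tool call to move; the robot and the scene stay as the last step left them, time stands still between calls to the robot, and variables do not carry over. Pictures are saved under pics/ and viewed, at most 10 in all, crops included, and the job is handed in when it is done.

Besides the shell and the picture viewer there is one more tool, called after "Emit:" as name(argument=value, ...), one argument or row to a line, values as JSON. jog_arm: Moves the arm, as the interface text tells. Its arguments: {"type":"object","properties":{"steps":{"type":"array"},"grip_force":{"type":"number"}},"required":["steps"]}

```bash
ls; mkdir -p pics; cat > h.py <<'E'
import numpy as np, cv2
from scipy.spatial.transform import Rotation as R
from bench import env
def grab(n,f=None):
    d=env.get_image(n)
    if f: cv2.imwrite('pics/'+f,d['image'][:,:,::-1])
    return d
def ray(d,u,v):
    x=np.array([(u-d['cx'])/d['fx'],(v-d['cy'])/d['fy']])
    if d.get('fish'):
        r=np.hypot(*x); c=np.r_[x/r*np.sin(r),np.cos(r)] if r>0 else np.array([0,0,1.])
    else: c=np.r_[x,1]
    return np.array(d['xyz']),np.array(d['rotation']).reshape(3,3)@c
def onz(d,u,v,z):
    o,c=ray(d,u,v); return o+c*(z-o[2])/c[2]
def proj(d,p):
    c=np.array(d['rotation']).reshape(3,3).T@(np.array(p)-d['xyz'])
    return d['cx']+d['fx']*c[0]/c[2], d['cy']+d['fy']*c[1]/c[2]
E
python3 - <<'E'
from h import *
a=grab('top','top0.png');b=grab('side','side0.png')
for d in(a,b): print(d['xyz'],d['rotation'],d['fx'],d['cx'],d['cy'])
s=env.read_state();print(s['tcp_pos'],s['ee_rot'],env.hold_point_z,s['finger_gap'],s['t'])
E
```

```text
pics
[ 326.98652148  -30.39635859 1101.40763588] [ 0.70694856 -0.70050011  0.06539852 -0.07243184] 557.4245165615163 322.9129981214739 248.34810383297764
[ 384.16487889 -921.03632199  618.78794079] [ 0.85315447 -0.06185129  0.03401625 -0.51686049] 563.2738763483999 319.6987290101714 233.6562569458729
[ 162.90610159 -525.06637669  230.72199553] [ 9.88714112e-01  1.49813350e-01  1.09240750e-05 -6.04448613e-04] -18.700000000000003 85.5233838454491 0.1
```

```bash
sed -i "s/np.array(d\['rotation'\]).reshape(3,3)/R.from_quat(d['rotation']).as_matrix()/" h.py; grep -n quat h.py
```

```text
13:    return np.array(d['xyz']),R.from_quat(d['rotation']).as_matrix()@c
17:    c=R.from_quat(d['rotation']).as_matrix().T@(np.array(p)-d['xyz'])
```

View pics/top0.png

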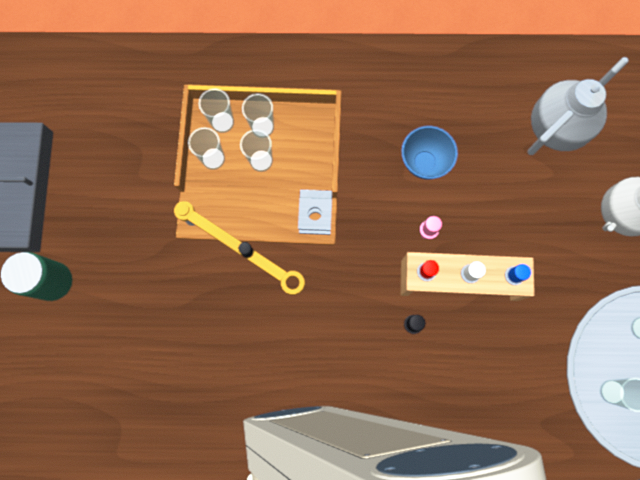

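View pics/side0.png

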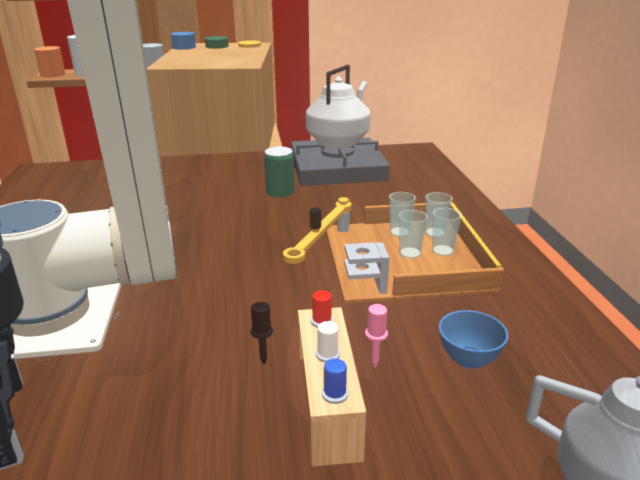

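```bash
cat >> h.py <<'E'
def mask(d,name):
    hsv=cv2.cvtColor(d['image'],cv2.COLOR_RGB2HSV); 
    rng={'red':((174,170,90),(179,255,255),(0,200,150),(4,255,255)),'blue':((110,150,60),(125,255,255)),'pink':((155,60,120),(172,255,255)),'brass':((22,150,120),(30,255,255)),'black':((0,0,0),(179,255,45))}[name]
    m=cv2.inRange(hsv,rng[0],rng[1])
    if len(rng)>2:m|=cv2.inRange(hsv,rng[2],rng[3])
    return m
def blobs(d,name,amin=30):
    n,l,s,c=cv2.connectedComponentsWithStats(mask(d,name)); return [(s[i].tolist(),c[i].round(1).tolist()) for i in range(1,n) if s[i][4]>=amin]
def tri(a,pa,b,pb):
    o1,c1=ray(a,*pa);o2,c2=ray(b,*pb);c1/=np.linalg.norm(c1);c2/=np.linalg.norm(c2)
    t=np.linalg.lstsq(np.c_[c1,-c2],o2-o1,rcond=None)[0];p,q=o1+c1*t[0],o2+c2*t[1];return (p+q)/2,np.linalg.norm(p-q)
E
python3 - <<'E'
from h import *
a=grab('top');b=grab('side')
for n in('red','blue','pink','brass','black'):
    print(n,[x for x in blobs(a,n) if x[0][2]<150],'|',[x for x in blobs(b,n) if x[0][2]<80])
for nm,u,v,z in(('pivot',184,210,79),('eye',292.5,282,79),('hole',315,213,94),('handle',246,249,129),('red',430,268,140)):
    print(nm,onz(a,u,v,z))
im=a['image'][180:340,160:560]
cv2.imwrite('pics/crop.png',cv2.resize(im,None,fx=2,fy=2,interpolation=2)[:,:,::-1])
E
```

```text
red [([421, 261, 17, 17, 159], [430.4, 268.9])] | [([313, 291, 17, 9, 80], [319.9, 293.9])]
blue [] | [([325, 359, 21, 15, 220], [334.7, 365.8])]
pink [([420, 216, 22, 23, 197], [429.1, 229.1])] | [([369, 304, 18, 14, 153], [377.2, 309.5]), ([365, 324, 22, 18, 132], [376.8, 334.9]), ([374, 343, 4, 17, 49], [375.4, 351.2])]
brass [([188, 86, 27, 3, 73], [200.1, 86.9]), ([216, 87, 120, 7, 376], [277.4, 89.9]), ([175, 201, 65, 51, 810], [204.8, 224.1]), ([249, 252, 55, 42, 584], [276.6, 271.8])] | [([241, 41, 19, 3, 44], [249.5, 42.0]), ([320, 203, 29, 28, 106], [331.4, 216.0]), ([299, 232, 19, 12, 52], [309.1, 236.4]), ([472, 232, 28, 33, 85], [486.8, 249.7]), ([284, 245, 22, 13, 87], [294.1, 252.0])]
black [([243, 248, 10, 9, 40], [248.2, 253.1]), ([406, 318, 14, 14, 59], [410.4, 326.5])] | [([0, 270, 11, 21, 106], [4.2, 280.5]), ([0, 290, 20, 41, 351], [5.7, 311.1]), ([0, 333, 14, 20, 137], [7.4, 340.4]), ([7, 357, 15, 46, 268], [13.4, 376.9]), ([0, 402, 16, 65, 505], [5.3, 439.4])]
pivot [601.21370365 245.52751959  79.        ]
eye [465.24966873  36.43307433  79.        ]
hole [593.27247314  -3.87643476  94.        ]
handle [516.92635892 117.20576023 129.        ]
red [ 483.69346927 -206.82725163  140.        ]
```

View pics/crop.png

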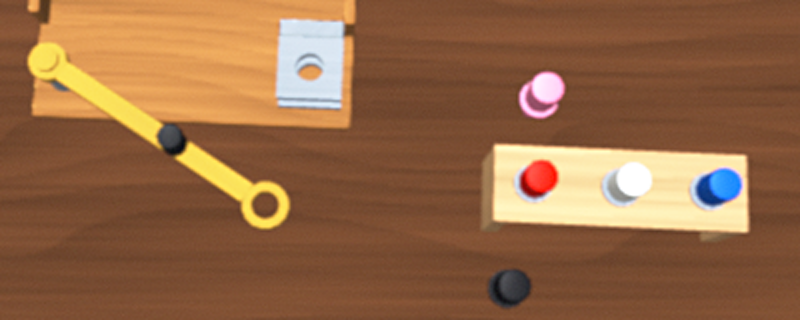

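The top view shows the bar pivot at (184,210), its eye at (292,282), the handle top at (244,248) and the yoke hole at (315,213). Things that could be taken for the pin:
- red-grip pin at (431,268), in the rack
- white-grip pin at (475,271), in the rack
- blue-grip pin at (519,273), in the rack
- pink pin at (431,227), loose
- black pin at (415,323), loose

The crop confirms that the red one in the rack is the one to take. The measured distances fit: pivot to eye 249 mm, pivot to hole 249.5 mm.

```bash
cat >> h.py <<'E'
def plan(p,yaw,step=38):
    """rows to TCP p, tool down, tool x at yaw (world)"""
    s=env.read_state(); r=R.from_quat(s['ee_rot']); q=np.array(s['tcp_pos'])
    rt=R.from_rotvec([0,0,yaw])*R.from_matrix(np.diag([1,-1,-1.]))
    rv=(r.inv()*rt).as_rotvec(); d=np.array(p)-q
    n=int(max(np.ceil(np.linalg.norm(d)/step),np.ceil(np.degrees(np.linalg.norm(rv))/5.9),1))
    print('t',s['t'],'tcp',q.round(1),'n',n,'F',np.array(s['ft_force']).round(1),'gap',round(s['finger_gap'],1))
    for k in range(n):
        rk=r*R.from_rotvec(rv*k/n)
        print((rk.inv().apply(d/n)/40).round(2).tolist(),(np.degrees(rv)/n/6).round(2).tolist())
E
python3 - <<'E'
from h import *
plan((518,119,200),1.27)
a=grab('top');b=grab('side')
print('red',tri(a,(431,268),b,(321.5,296)))
P,E,H=[onz(a,*x) for x in((184,210,79),(292.5,282,79),(315,212.5,94))]
y=(P-H)[:2];y/=np.linalg.norm(y);print('y',y,H)
for th in np.linspace(.545,0,8):
    u=-(R.from_euler('z',-th).as_matrix()[:2,:2]@y);print(round(th,2),(P[:2]+150*u).round(1))
E
```

```text
t 0.2 tcp [ 162.9 -525.1  230.9] n 20 F [ 0.2  0.  -0.1] gap 84.9
[0.66, -0.64, 0.04] [-0.0, -0.0, -0.46]
[0.69, -0.6, 0.04] [-0.0, -0.0, -0.46]
[0.72, -0.57, 0.04] [-0.0, -0.0, -0.46]
[0.75, -0.53, 0.04] [-0.0, -0.0, -0.46]
[0.77, -0.5, 0.04] [-0.0, -0.0, -0.46]
[0.8, -0.46, 0.04] [-0.0, -0.0, -0.46]
[0.82, -0.42, 0.04] [-0.0, -0.0, -0.46]
[0.84, -0.38, 0.04] [-0.0, -0.0, -0.46]
[0.85, -0.34, 0.04] [-0.0, -0.0, -0.46]
[0.87, -0.3, 0.04] [-0.0, -0.0, -0.46]
[0.88, -0.26, 0.04] [-0.0, -0.0, -0.46]
[0.89, -0.21, 0.04] [-0.0, -0.0, -0.46]
[0.9, -0.17, 0.04] [-0.0, -0.0, -0.46]
[0.91, -0.12, 0.04] [-0.0, -0.0, -0.46]
[0.92, -0.08, 0.04] [-0.0, -0.0, -0.46]
[0.92, -0.04, 0.04] [-0.0, -0.0, -0.46]
[0.92, 0.01, 0.04] [-0.0, -0.0, -0.46]
[0.92, 0.05, 0.04] [-0.0, -0.0, -0.46]
[0.91, 0.1, 0.04] [-0.0, -0.0, -0.46]
[0.91, 0.14, 0.04] [-0.0, -0.0, -0.46]
red (array([ 484.83548516, -209.45028268,  135.3488805 ]), np.float64(0.7284196035828183))
y [0.02796903 0.99960879] [594.23573203  -3.86410356  94.        ]
0.55 [519.9 119.5]
0.47 [529.9 113.5]
0.39 [540.4 108.4]
0.31 [551.3 104.1]
0.23 [562.4 100.6]
0.16 [573.8  98.1]
0.08 [585.4  96.4]
0.0 [597.   95.6]
```

Emit:
jog_arm(
  steps=[
    [0.66,-0.64,0.04,0,0,-0.46,0.5],
    [0.69,-0.6,0.04,0,0,-0.46,0.5],
    [0.72,-0.57,0.04,0,0,-0.46,0.5],
    [0.75,-0.53,0.04,0,0,-0.46,0.5],
    [0.77,-0.5,0.04,0,0,-0.46,0.5],
    [0.8,-0.46,0.04,0,0,-0.46,0.5],
    [0.82,-0.42,0.04,0,0,-0.46,0.5],
    [0.84,-0.38,0.04,0,0,-0.46,0.5],
  ],
  grip_force=40,
)

```text
t: 0.97
tcp_pos: [305.8, -266.3, 218.5]
ee_rot: [0.941, 0.337, 0.0, 0.0]
ft_force: [0.8, 0.0, -0.5]
finger_gap: 42.5
gripper_force: 0.0
```

Emit:
jog_arm(
  steps=[
    [0.85,-0.34,0.04,0,0,-0.46,0.5],
    [0.87,-0.3,0.04,0,0,-0.46,0.5],
    [0.88,-0.26,0.04,0,0,-0.46,0.5],
    [0.89,-0.21,0.04,0,0,-0.46,0.5],
    [0.9,-0.17,0.04,0,0,-0.46,0.5],
    [0.91,-0.12,0.04,0,0,-0.46,0.5],
    [0.92,-0.08,0.04,0,0,-0.46,0.5],
    [0.92,-0.04,0.04,0,0,-0.46,0.5],
  ],
)

```text
t: 1.63
tcp_pos: [448.4, -9.0, 205.8]
ee_rot: [0.859, 0.512, 0.0, 0.0]
ft_force: [0.9, -1.5, -0.3]
finger_gap: 42.7
gripper_force: 0.0
```

Emit:
jog_arm(
  steps=[
    [0.92,0.01,0.04,0,0,-0.46,0.5],
    [0.92,0.05,0.04,0,0,-0.46,0.5],
    [0.91,0.1,0.04,0,0,-0.46,0.5],
    [0.91,0.14,0.04,0,0,-0.46,0.5],
    [0,0,0,0,0,0,0.5],
    [0,0,0,0,0,0,0.5],
  ],
)

```text
t: 2.13
tcp_pos: [519.8, 119.1, 198.5]
ee_rot: [0.806, 0.592, -0.0, -0.0]
ft_force: [-0.3, -0.1, 1.0]
finger_gap: 42.8
gripper_force: 0.0
```

```bash
python3 - <<'E'
from h import *
plan((519,119,97),1.27)
grab('wrist','w1.png'); d=env.get_image('wrist');print(d['xyz'],d['rotation'],d['fx'],d['cx'])
E
```

```text
t 2.1333 tcp [519.8 119.1 198.5] n 3 F [-0.3 -0.1  1. ] gap 42.8
[-0.0, -0.0, 0.85] [-0.0, 0.0, -0.01]
[-0.0, -0.01, 0.85] [-0.0, 0.0, -0.01]
[-0.0, -0.01, 0.85] [-0.0, 0.0, -0.01]
[544.00764563 191.62039081 341.4209792 ] [ 0.9765569  -0.15032385 -0.02403015  0.15219037] 371.64829954431775 327.7543079403974
```

View pics/w1.png

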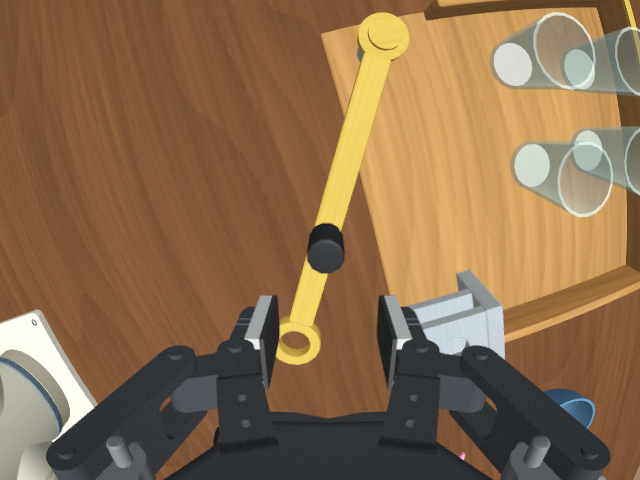

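The wrist view shows the handle top at about (326,260), midway between the open fingers. The bar eye is at (297,340) and the yoke at (455,315).

```bash
python3 - <<'E'
from h import *
d=env.get_image('wrist'); d['fish']=1
print(onz(d,326,259,129),onz(d,326,236,87), onz(d,297,341,79))
E
```

```text
[518.72538048 115.65312255 129.        ] [519.09351497 117.54243127  87.        ] [467.36779612  35.29801135  79.        ]
```

Emit:
jog_arm(
  steps=[
    [-0.02,0,0.85,0,0,0,0.5],
    [-0.02,0,0.85,0,0,0,0.5],
    [0,0,0.83,0,0,0,0.5],
    [0,0,0,0,0,0,0.4],
    [-0.04,0.25,0,0,0,0,0.4],
    [-0.04,0.25,0,0,0,0,0.4],
    [-0.03,0.25,0,0,0,0,0.4],
    [-0.02,0.25,0,0,0,0,0.4],
  ],
)

```text
t: 2.95
tcp_pos: [557.9, 98.1, 100.1]
ee_rot: [0.807, 0.591, 0.001, 0.001]
ft_force: [-1.1, -0.2, 1.7]
finger_gap: 34.1
gripper_force: 0.6
```

Emit:
jog_arm(
  steps=[
    [0.02,0.25,0,0,0,0,0.4],
    [0.03,0.25,0,0,0,0,0.4],
    [0.04,0.25,0,0,0,0,0.4],
    [0.04,0.2,0,0,0,0,0.4],
  ],
)

```text
t: 3.28
tcp_pos: [594.8, 92.2, 98.2]
ee_rot: [0.807, 0.591, 0.0, 0.0]
ft_force: [-0.6, -1.5, 1.5]
finger_gap: 34.3
gripper_force: 0.6
```

Emit:
jog_arm(
  steps=[
    [0,0.1,0,0,0,0,0.4],
  ],
)

```text
t: 3.37
tcp_pos: [598.7, 91.3, 97.9]
ee_rot: [0.807, 0.591, 0.0, 0.0]
ft_force: [-1.4, 2.2, 0.9]
finger_gap: 34.2
gripper_force: 0.8
```

Expected contact with the stop is at about x = 602. Small steps now, watching the force.

Emit:
jog_arm(
  steps=[
    [0,0.05,0,0,0,0,0.4],
    [0,0.05,0,0,0,0,0.4],
  ],
)

```text
t: 3.53
tcp_pos: [599.1, 91.2, 97.7]
ee_rot: [0.807, 0.591, -0.001, -0.002]
ft_force: [-15.8, 6.7, 8.0]
finger_gap: 34.1
gripper_force: 8.5
```

Emit:
jog_arm(
  steps=[
    [0,0.03,0,0,0,0,0.4],
    [0,0.0,0,0,0,0,0.4],
  ],
)

```text
t: 3.7
tcp_pos: [599.1, 91.2, 97.7]
ee_rot: [0.806, 0.591, -0.002, -0.003]
ft_force: [-14.1, 5.7, 6.5]
finger_gap: 34.0
gripper_force: 7.5
```

Emit:
jog_arm(
  steps=[
    [0,0.03,0,0,0,0,0.4],
    [0,0.0,0,0,0,0,0.4],
  ],
)

```text
t: 3.87
tcp_pos: [599.1, 91.2, 97.6]
ee_rot: [0.806, 0.592, -0.002, -0.003]
ft_force: [-18.5, 6.9, 9.7]
finger_gap: 34.5
gripper_force: 9.8
```

Emit:
jog_arm(
  steps=[
    [0,-0.16,0,0,0,0,0.5],
    [0,0,0,0,0,0,0.5],
    [0,0,-0.7,0,0,0,0.5],
    [0,0,-0.9,0,0,0,0.5],
    [0,0,-0.9,0,0,0,0.6],
    [0,0,0,0,0,0,0.6],
  ],
)

```text
t: 4.37
tcp_pos: [600.0, 91.3, 205.4]
ee_rot: [0.807, 0.591, 0.004, 0.003]
ft_force: [0.1, 0.2, 1.1]
finger_gap: 51.3
gripper_force: 0.0
```

```bash
python3 - <<'E'
from h import *
plan((485,-209,195),0.6)
a=grab('top'); w=grab('wrist')
im=np.hstack([cv2.resize(a['image'][170:300,150:350],(600,390),interpolation=2)])
print(blobs(a,'red'))
cv2.imwrite('pics/t1.png',im[:,:,::-1])
E
```

```text
t 4.3667 tcp [600.   91.3 205.4] n 9 F [0.1 0.2 1.1] gap 51.3
[-0.89, -0.05, 0.03] [0.01, -0.01, 0.7]
[-0.89, 0.01, 0.03] [0.01, -0.01, 0.7]
[-0.89, 0.08, 0.03] [0.01, -0.01, 0.7]
[-0.88, 0.14, 0.03] [0.01, -0.01, 0.7]
[-0.87, 0.21, 0.03] [0.01, -0.01, 0.7]
[-0.85, 0.27, 0.03] [0.01, -0.01, 0.7]
[-0.83, 0.33, 0.03] [0.01, -0.01, 0.7]
[-0.8, 0.39, 0.03] [0.01, -0.01, 0.7]
[-0.77, 0.45, 0.03] [0.01, -0.01, 0.7]
[([423, 260, 16, 16, 194], [430.5, 267.7])]
```

View pics/t1.png

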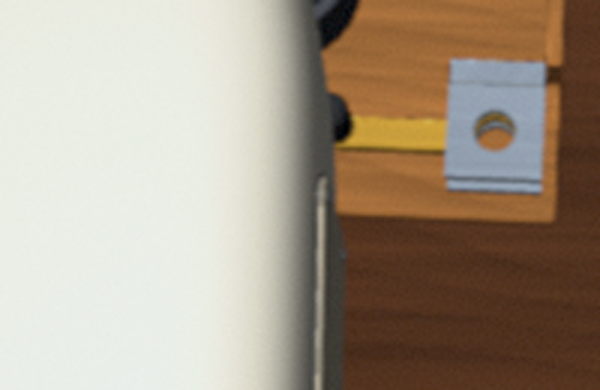

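The bar is shut, with its eye inside the yoke: brass is visible under the upper ear hole at crop (495,131). Next is the red pin.

Emit:
jog_arm(
  steps=[
    [-0.89,-0.05,0.03,0,0,0.7,0.6],
    [-0.89,0.01,0.03,0,0,0.7,0.6],
    [-0.89,0.08,0.03,0,0,0.7,0.6],
    [-0.88,0.14,0.03,0,0,0.7,0.6],
    [-0.87,0.21,0.03,0,0,0.7,0.6],
    [-0.85,0.27,0.03,0,0,0.7,0.6],
    [-0.83,0.33,0.03,0,0,0.7,0.6],
    [-0.8,0.39,0.03,0,0,0.7,0.6],
  ],
)

```text
t: 5.13
tcp_pos: [493.9, -176.7, 187.3]
ee_rot: [0.944, 0.331, -0.001, -0.0]
ft_force: [0.4, -0.1, 0.8]
finger_gap: 51.3
gripper_force: 0.0
```

Emit:
jog_arm(
  steps=[
    [-0.77,0.45,0.03,0,0,0.7,0.6],
    [0,0,0,0,0,0,0.6],
    [0,0,0,0,0,0,0.6],
  ],
)

```text
t: 5.38
tcp_pos: [481.4, -210.2, 186.0]
ee_rot: [0.955, 0.296, -0.001, -0.001]
ft_force: [0.1, 1.0, 0.6]
finger_gap: 51.2
gripper_force: 0.0
```

```bash
python3 - <<'E'
from h import *
plan((485,-209,102),0.6)
d=grab('wrist','w2.png'); d['fish']=1
for b in blobs(d,'red'): print(b, onz(d,*b[1],130))
E
```

```text
t 5.3833 tcp [ 481.4 -210.2  186. ] n 3 F [0.1 1.  0.6] gap 51.2
[0.03, 0.01, 0.7] [-0.01, 0.0, 0.0]
[0.03, 0.01, 0.7] [-0.01, 0.0, 0.0]
[0.03, 0.01, 0.7] [-0.01, 0.0, 0.0]
([305, 224, 52, 66, 2503], [330.4, 257.9]) [ 486.99055987 -209.44223765  130.        ]
```

View pics/w2.png

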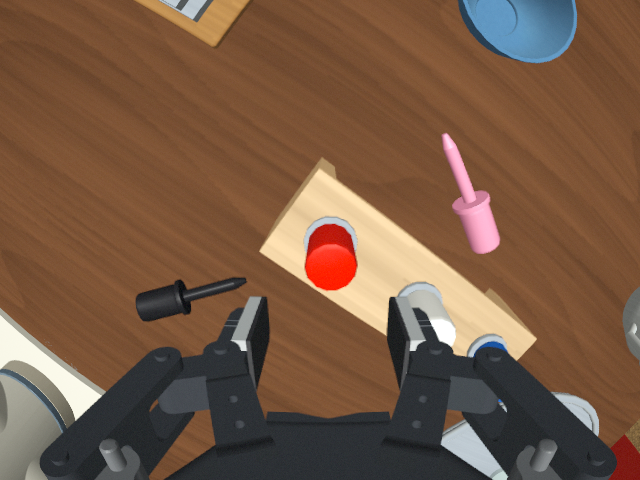

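The wrist view shows the red grip top at about (331,264) and its collar at (330,241), between the fingers. White is at (432,325), and the pink and black decoys lie clear of the approach.

Emit:
jog_arm(
  steps=[
    [0.04,0.01,0.7,0,0,0,0.6],
    [0.04,0.01,0.7,0,0,0,0.6],
    [0.03,0.01,0.7,0,0,0,0.6],
    [0,0,0,0,0,0,0.6],
    [0,0,0,0,0,0,0.2],
    [0,0,0,0,0,0,0.2],
    [0,0,0,0,0,0,0.2],
    [0,0,0,0,0,0,0.2],
  ],
  grip_force=60,
)

```text
t: 6.1
tcp_pos: [487.5, -207.3, 104.7]
ee_rot: [0.955, 0.298, 0.001, 0.001]
ft_force: [1.0, -0.5, -0.8]
finger_gap: 28.8
gripper_force: 59.1
```

Emit:
jog_arm(
  steps=[
    [0,0,-0.3,0,0,0,0.2],
    [0,0,-0.6,0,0,0,0.2],
    [0,0,-0.7,0,0,0,0.2],
    [0,0,-0.8,0,0,0,0.2],
    [0,0,-0.2,0,0,0,0.2],
    [0,0,0,0,0,0,0.2],
  ],
)

```text
t: 6.6
tcp_pos: [487.8, -207.8, 210.7]
ee_rot: [0.955, 0.298, 0.002, 0.002]
ft_force: [-0.1, 0.2, -1.4]
finger_gap: 28.4
gripper_force: 59.5
```

```bash
python3 - <<'E'
from h import *
plan((594,-4,194),0.6)
s=env.read_state();print(s['gripper_force'])
a=grab('side','s2.png'); cv2.imwrite('pics/s2c.png',cv2.resize(a['image'][200:380,220:440],(660,540),interpolation=2)[:,:,::-1])
E
```

```text
t 6.6 tcp [ 487.8 -207.8  210.7] n 7 F [-0.1  0.2 -1.4] gap 28.4
[0.73, -0.38, 0.06] [0.01, -0.0, 0.01]
[0.73, -0.38, 0.06] [0.01, -0.0, 0.01]
[0.73, -0.38, 0.06] [0.01, -0.0, 0.01]
[0.72, -0.39, 0.06] [0.01, -0.0, 0.01]
[0.72, -0.39, 0.06] [0.01, -0.0, 0.01]
[0.72, -0.39, 0.06] [0.01, -0.0, 0.01]
[0.72, -0.39, 0.06] [0.01, -0.0, 0.01]
59.46164309978485
```

View pics/s2c.png

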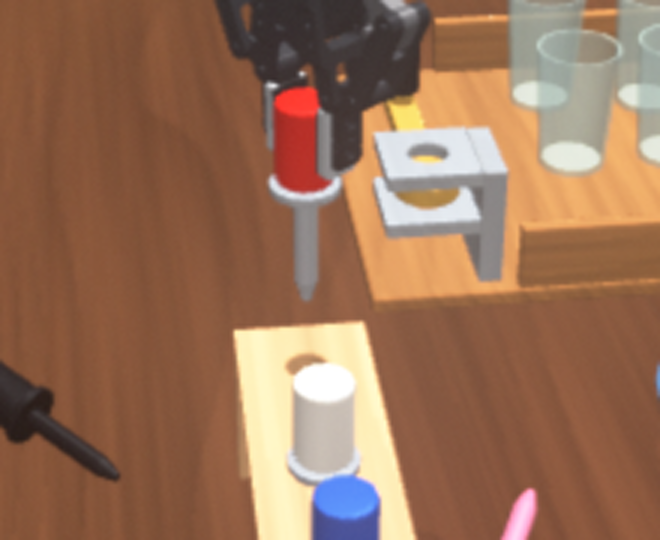

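The pin is held upright, with its tip at crop (306,298). The upper ear's hole is at crop (428,152), with the brass eye visible under it.

```bash
python3 - <<'E'
from h import *
a=grab('top');b=grab('side')
print(tri(a,(315,213),b,(362.7,250.7)), onz(b,362.7,250.7,94), onz(a,315,213,94))
# pin tip now: expected about (485.5,-209.5,132)
print(onz(b,220+306/3,200+298/3,132), onz(b,220+305/3,200+187/3,196))
E
```

```text
(array([594.14676222,  -3.81292305,  91.22838081]), np.float64(0.27472108860832845)) [593.18914784  -8.58191693  94.        ] [593.27247314  -3.87643476  94.        ]
[ 485.36187437 -213.51418115  132.        ] [ 485.47421437 -211.10879205  196.        ]
```

Emit:
jog_arm(
  steps=[
    [0.73,-0.38,0.04,0,0,0,0.2],
    [0.73,-0.38,0.04,0,0,0,0.2],
    [0.73,-0.38,0.04,0,0,0,0.2],
    [0.72,-0.39,0.04,0,0,0,0.2],
    [0.72,-0.39,0.04,0,0,0,0.2],
    [0.72,-0.39,0.04,0,0,0,0.2],
    [0.72,-0.39,0.04,0,0,0,0.2],
    [0,0,0,0,0,0,0.2],
  ],
)

```text
t: 7.42
tcp_pos: [593.2, 1.6, 193.6]
ee_rot: [0.954, 0.3, -0.001, -0.001]
ft_force: [-1.0, -1.0, -1.6]
finger_gap: 28.8
gripper_force: 59.5
```

Emit:
jog_arm(
  steps=[
    [0,0,0,0,0,0,0.2],
    [0,0,0,0,0,0,0.2],
  ],
)

```text
t: 7.58
tcp_pos: [591.6, -2.9, 194.7]
ee_rot: [0.955, 0.298, -0.001, -0.0]
ft_force: [-0.3, -0.6, -1.1]
finger_gap: 28.5
gripper_force: 59.5
```

```bash
python3 - <<'E'
from h import *
plan((595,-4,194),0.6)
a=grab('side'); A=cv2.resize(a['image'][170:300,300:440],(560,520),interpolation=2)
cv2.imwrite('pics/s3c.png',A[:,:,::-1])
E
```

```text
t 7.5833 tcp [591.6  -2.9 194.7] n 1 F [-0.3 -0.6 -1.1] gap 28.5
[0.05, 0.07, 0.02] [-0.01, 0.02, 0.05]
```

View pics/s3c.png

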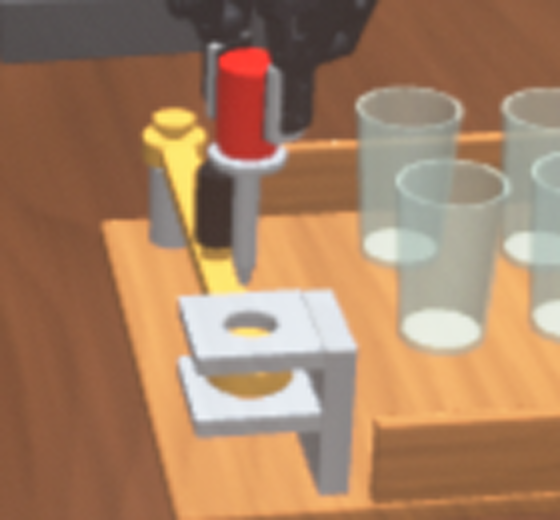

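The pin's collar is at crop (246,152) and its tip at (245,280). It hangs over the hole at (250,322), needing about 4 mm more in +x.

Emit:
jog_arm(
  steps=[
    [0.08,0.07,0,0,0,0,0.2],
    [0,0,0,0,0,0,0.2],
    [0,0,0.3,0,0,0,0.2],
    [0,0,0.3,0,0,0,0.2],
    [0,0,0.2,0,0,0,0.2],
    [0,0,0,0,0,0,0.2],
  ],
)

```text
t: 8.13
tcp_pos: [595.6, -4.0, 162.5]
ee_rot: [0.955, 0.297, -0.001, -0.001]
ft_force: [-0.6, -0.4, -1.2]
finger_gap: 28.8
gripper_force: 59.5
```

Emit:
jog_arm(
  steps=[
    [0,0,0.2,0,0,0,0.2],
    [0,0,0.2,0,0,0,0.2],
    [0,0,0.1,0,0,0,0.2],
    [0,0,0,0,0,0,0.2],
  ],
)

```text
t: 8.47
tcp_pos: [596.0, -3.5, 143.0]
ee_rot: [0.955, 0.298, -0.001, -0.0]
ft_force: [-0.1, -0.8, -0.8]
finger_gap: 28.7
gripper_force: 59.5
```

Emit:
jog_arm(
  steps=[
    [0,0,0.2,0,0,0,0.2],
    [0,0,0.2,0,0,0,0.2],
    [0,0,0.1,0,0,0,0.2],
    [0,0,0,0,0,0,0.2],
  ],
)

```text
t: 8.8
tcp_pos: [595.8, -3.4, 122.8]
ee_rot: [0.955, 0.298, -0.001, -0.0]
ft_force: [-0.2, 0.2, -1.1]
finger_gap: 28.5
gripper_force: 59.5
```

Emit:
jog_arm(
  steps=[
    [0,0,0.15,0,0,0,0.2],
    [0,0,0.08,0,0,0,0.2],
    [0,0,0.0,0,0,0,0.2],
  ],
)

```text
t: 9.05
tcp_pos: [596.1, -3.4, 114.1]
ee_rot: [0.955, 0.298, -0.0, -0.0]
ft_force: [-0.3, 0.2, -1.0]
finger_gap: 28.6
gripper_force: 59.5
```

Emit:
jog_arm(
  steps=[
    [0,0,0.05,0,0,0,0.2],
    [0,0,0.03,0,0,0,0.2],
    [0,0,0.0,0,0,0,0.2],
  ],
)

```text
t: 9.3
tcp_pos: [596.4, -3.5, 111.5]
ee_rot: [0.955, 0.298, -0.0, -0.0]
ft_force: [-1.2, -0.2, -0.5]
finger_gap: 28.4
gripper_force: 59.5
```

Emit:
jog_arm(
  steps=[
    [0,0,0.04,0,0,0,0.2],
    [0,0,0.0,0,0,0,0.2],
  ],
)

```text
t: 9.47
tcp_pos: [596.4, -3.5, 109.9]
ee_rot: [0.955, 0.298, -0.0, -0.0]
ft_force: [0.4, 1.0, -1.5]
finger_gap: 28.6
gripper_force: 59.5
```

Emit:
jog_arm(
  steps=[
    [0,0,0,0,0,0,0.6],
    [0,0,0,0,0,0,0.6],
    [0,0,0,0,0,0,0.6],
    [0,0,0,0,0,0,0.6],
    [0,0,0,0,0,0,0.6],
  ],
)

```text
t: 9.88
tcp_pos: [596.5, -3.5, 110.2]
ee_rot: [0.955, 0.298, 0.0, 0.0]
ft_force: [0.2, 0.4, 0.2]
finger_gap: 51.2
gripper_force: 0.0
```

Emit:
jog_arm(
  steps=[
    [0,0,-0.2,0,0,0,0.6],
    [0,0,-0.4,0,0,0,0.6],
    [0,0,-0.7,0,0,0,0.6],
    [0,0,-0.9,0,0,0,0.6],
    [0,0,-0.9,0,0,0,0.6],
    [0,0,0,0,0,0,0.6],
    [0,0,0,0,0,0,0.6],
  ],
)

```text
t: 10.47
tcp_pos: [597.3, -3.6, 237.1]
ee_rot: [0.955, 0.298, 0.002, 0.001]
ft_force: [-0.0, -0.2, -1.0]
finger_gap: 51.5
gripper_force: 0.0
```

```bash
python3 - <<'E'
from h import *
a=grab('side'); A=cv2.resize(a['image'][170:300,300:440],(560,520),interpolation=2)
cv2.imwrite('pics/s4c.png',A[:,:,::-1])
E
```

```text
(no output)
```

View pics/s4c.png

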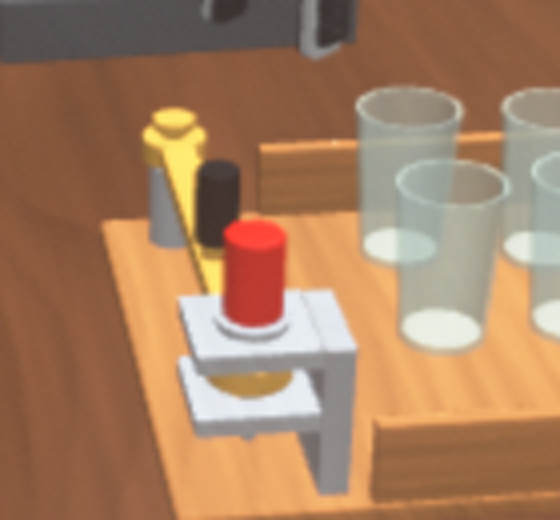

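The pin is upright with its collar on the upper ear at crop (253,320). Its tip shows below the lower ear at (248,434), the bar is still shut, and the gripper is clear.

```bash
python3 -c "
from bench import env
print(env.hand_in())"
```

```text
the job is handed in; nothing more can be done
None
```

The bar is shut on its stop with its eye in the yoke, and the red-grip pin is dropped through both ears with its collar on the upper ear; I let go of it and handed the job in at about 10.5 s.

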